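Clamp a lash case in the bench press and hold it

TASK

Lay the pink lash case flat between the black guides of the press and let go of it, then flip the red safety catch fully over to the outside, and only then pull the press's black handle down until the sprung pad presses firmly on the case. Finish still holding the handle down, as the press springs open when released; leave the white case and the other things on the table where they are.

Things in the scene. Friction and masses are not known exactly. Their poses are not given: they have to be found in the camera images.
- pink_case_center (a point): Centre (11 mm above its underside) of the loose pink lash case: a flat closed box 96 long (its x) x 48 wide (its y) x 22 mm high, pink base, clear lid over rows of black lashes, about 90 g. Starts flat on the table to the right of the press (robot's right); it and the white case swap places at random. Grasp it across the 48 mm width at mid-length.
- white_case_center (a point): Centre of an identical case with a white base instead of pink, also flat on the table. Not to be moved.
- press: Grey bench press fixed on the table, placed and turned differently every time. Origin: centre of the underside of its 240 x 160 mm base, on the table; its x points away from the robot (turned by its yaw), y to its left, z up; 'press x, y' below are these axes. Base top 20 mm, aluminium bed 30 mm above the table. The catch post stands 135 mm to the left.
- nest (a point): Middle of the bed between the black guides, on the bed, 30 mm above the table. Guides 8 mm high leave 106 mm along press x and 58 mm along press y: the case lies with its length along press x, either way round, its centre then 11 mm above this point. Side guides only at the corners: the middle 70 mm is free for fingers. The open jaw stands 115 mm behind (+x) this point.
- jaw_hinge (a point): Point on the axis of the jaw's hinge (axis along press y), in the middle, 66 mm above the table, 60 mm behind (+x) the press's origin.
- handle_mid (a point): Middle of the black round handle bar, 18 mm thick, 94 mm long, along press y between two steel arms at the jaw's free end; a sleeve that spins freely. It runs on an arc of 215 mm radius about jaw_hinge: open it is 280 mm above the table, 20 mm in front (-x) of the hinge; at jaw = 1.45 it is 72 mm above the table, 215 mm in front. 45 mm from bar centre to the jaw plate's edge.
- jaw (a joint): Angle of the white jaw, rad: 0 = open (near upright), grows as the handle is pulled towards the robot and down; 1.45 = level, pad just touching a case in the nest; 1.50 = hard stop. Press to 1.47 or more. The bar lies (1.478 - jaw) rad above level, seen from the hinge. Sprung open: 3 N at the handle when open, 8 to 10 N near closed, up to 8 N more as the pad yields. The catch blocks it at 0.1.
- handle: The same handle bar as a body; origin at the bar's centre. Its rotation about its length is free and means nothing.
- pad: Pale pink pressing pad, 110 x 56 x 8 mm, on the jaw's underside. Origin: middle of the face that presses on the case. It is sprung: yields up to 6 mm, from 2 N to 14 N.
- catch (a joint): Angle of the red safety catch, rad: 0 to 0.2 = on (tab up, its 98 mm bar pointing inward across the front of the open jaw). Grows as the tab is flipped to the outside (press +y) and down; 1.45 = fully over, tab level, bar standing up. Axis along press x, 145 mm above the table, 135 mm left (+y) of the press's origin. About 1.5 N at the tab; friction keeps it where it is left.
- tab_top (a point): Middle of the free end of the catch's red tab: 30 mm wide (press x), 12 mm thick, 68 mm long from the catch's axis, centred on the press's origin along press x. With the catch on it is up to 213 mm above the table. Push it outward from its inner side; the 50 mm inward of it are free above the red bar.
- primer: Small black bottle, 34 mm diameter, 85 mm high, standing to the to the right of the press (robot's right); origin under its centre. Not to be moved.
- pot: White jar with pink cap, 60 mm diameter, 45 mm high; origin under its centre. Not to be moved.
- tape: Roll of white tape lying flat, 64 mm diameter, 18 mm high; origin under its centre. Not to be moved.
- cup: Glass cup, 72 mm diameter, 95 mm high; origin under its centre. Not to be moved.
- sanding_block: Blue sanding block 90 x 28 x 24 mm; origin under its centre. Not to be moved.
Things that resemble listed ones, but are neither listed nor needed, are in the scene too. What is shaped like the part that bears pink_case_center but green or turquoise is not meant.

How it is judged (in metres and radians):
On the way, in this order (a step that is already met when the one before it is completed fails the run):
1. the pink case lies flat between the guides and is let go, catch still on (x of pink_case_center in the frame of nest between -0.009 and 0.009 m and y of pink_case_center in the frame of nest between -0.009 and 0.009 m and z of pink_case_center in the frame of nest below 0.0145 m and angle between the x axis of pink_case_center and the x axis of press, either way round below 0.2 rad and contact force between the fingers and pink_case below 0.3 N and value of joint catch below 0.5 rad), for 0.2 s.
2. the red catch is flipped fully over while the jaw is still open (value of joint catch above 1.1 rad and value of joint jaw below 0.3 rad), for 0.1 s.
3. the handle is pulled down and the pad presses the case (value of joint jaw above 1.455 rad and contact force between pad and pink_case above 3 N and x of pink_case_center in the frame of nest between -0.009 and 0.009 m and y of pink_case_center in the frame of nest between -0.009 and 0.009 m and z of pink_case_center in the frame of nest below 0.0145 m and angle between the x axis of pink_case_center and the x axis of press, either way round below 0.2 rad), for 0.2 s.
At the end, for the whole second after the job is handed in: Pink case flat in the nest (centre within 9 mm, 0.2 rad), catch over (above 1.1 rad), jaw pulled beyond 1.455 rad with the pad pressing with over 3 N, the robot holding the handle (over 1.5 N), all still through the last second (all of step 3 and contact force between any of the fingers, the arm and handle above 1.5 N and value of joint catch above 1.1 rad and velocity of joint jaw between -0.05 and 0.05 rad/s); the arm keeps its last pose, push and grip.
It fails at once if the handle is pulled against the safety catch (value of joint catch below 0.5 rad and value of joint jaw above 0.15 rad).
It fails at once if the white case or another loose thing on the table is moved (distance of any of white_case_center, primer, pot, tape, cup, sanding_block from where it was at the start of the episode above 0.03 m).
It also fails if it takes over 61 s, if anything falls off the work surface, if the arm or the gripper's body presses on something with over 40 N, if the wrist force passes 120 N, or if a joint passes its speed limit or range.

ROBOT

A 6-joint arm with a two-finger parallel gripper is mounted at the origin on the work surface. World frame = base frame: x ahead of the robot, y to its left, z up, the work surface at z = 0. Lengths are in m, angles in degrees, forces in N, time in s.
With the tool pointing down it reaches from about 0.375 to 0.9 m from the base axis. Payload 3.1 kg.
Tool frame: the origin (TCP) lies at the very end of the fingers, on their centre line; the grasp point (between the pads) lies 19 mm behind it (grip_point_offset is the distance from the TCP to the grasp point, in m); y points along the fingers, x is the direction in which the jaws open and shut, and the axes are right-handed (so a half turn about y gives the same grasp; the last joint's range is limited). The gripper opens to 87 mm and grips with 3 to 60 N. Pads are 19 mm wide; open, the fingers measure 117 mm over their backs; the gripper's body (75 mm by 190 mm) begins 51 mm behind the grasp point.
Start: joints at [-76.175, 30.224, 82.088, -0, 67.689, -10.227], TCP at [0.255, -0.571, 0.202] pointing down, gripper open.
Joint ranges: [-176.69, 176.69], [-43.24, 126.21], [12.49, 139.97], [-82, 262], [0, 151.66], [-163.58, 163.58]. Speed limits (degrees/s): [159.86, 159.86, 180, 180, 180, 180].

INTERFACE

Orientations are given as a 3x3 rotation matrix whose columns are the frame's x, y, z axes.
In Python, from rig import * gives the robot as it stands.
- The arm moves only by the tool send_rows, never from a script. Its argument "moves" is text: rows parted by semicolons, each of 5 numbers parted by spaces: the finger opening in mm, from 0 to 87, then the shift along the tool's x, y, z in mm, then the turn about the tool's y in degrees. In form: fingers dx dy dz yaw; .... A call has 1 to 20 rows; each row shifts and turns the commanded pose from where the row before left it, along the tool's axes as they then stand; what a row does not reach is not made up. A row lasts 1/12 s, in which the tool goes at most 41.7 mm and 7.16 degrees, less where a joint would pass 70% of its speed; a pose out of reach is approached as far as the arm can. A call is refused whole if a number of a shift passes 41.7 or a number of a turn 7.16, either way. A call with a gripper value outside its range is refused whole. The fingers move at their own pace and stop on an object; the grip force is fixed at half the most. Time passes only in rows, so rows that do not move let the fingers close. It gives the time, the measured TCP pose, the force and the opening at its end, in the units of the state.
- read_state(): the state, without advancing time (a new reading comes with each control period).
- capture(name): name is "scene" or "top" or "wrist"; returns a dict with "image" (480x640x3 uint8, blue, green, red), "z_map" (480x640 float32, m along the optical axis (not along the pixel's ray), 0 where there is no reading), "mtx" (3x3 intrinsics, pixels), "origin" and "rotation" of the camera in the world; the wrist camera has in their place "tool_from_camera" (4x4, takes a point from camera to tool coordinates, whose origin is the TCP and whose axes are the tool frame's). Camera axes: x right, y up, looking along -z (the intrinsics and any distortion apply to the point x, -y, -z); pixel columns grow to the right and rows downward; lengths in m; the calibration is good to about 2 mm. A picture is of the moment at which its call begins: read the wrist's pose just before it.
- hand_in(): hands the job in, once; it reports no verdict.
Trained networks look in a picture, given as the dict that the camera call returned (one of the last four; its "shot" number tells which), for a name from the list of things; names that differ only in an ending like _2 or _b are one class to them, and where a whole thing is asked for, a point or a joint stands for the part that bears it (a point fixed in the world has none). Each returns a list of dicts, best first, with "p" (0 to 1); they miss things now and then, are a little off and sometimes report something else, mostly with a low value. They report only what shows in the picture. A call takes as long as a camera call. They do not tell look-alikes from the thing itself.
- search_frame(picture, name): "bbox" ([left, top, right, bottom] in pixels, round what is visible of it).
- masks_of(picture, name): "region" (480x640 bool, what is visible of it) and "bbox" ([left, top, right, bottom] in pixels, round what is visible of it).
- mark_of(picture, name): "pixel" ([row, column] in pixels: a listed point, or the origin of a listed thing).
The state is a dict: "time_s": time; "joint_positions": joint angles; "qvel": joint speeds; "tau": joint torques, N m; "position": TCP position; "tcp_rot": TCP orientation; "force": force on the tool from outside, world axes, zero at the start; "moment": the same for the moment, N m; "opening": opening from 0.0 (shut) to 1.0 (fully open).
Only numpy, scipy, OpenCV 4.12 (cv2) and the standard library are available. Lean on these libraries where they do the work, as an engineer would, in place of code of your own. Each camera call takes 0.05 s, during which the arm holds its last target. There are 200 camera calls.

## Working session

There is one attempt and no reset: what is moved stays moved. The work goes in short steps, Python scripts to look and compute and a tool call to move; the robot and the scene stay as the last step left them, time stands still between calls to the robot, and variables do not carry over. Pictures are saved under pics/ and viewed, about 8 in all and at most 12, crops included, and the job is handed in when it is done.

Besides the shell and the picture viewer there is one more tool, called after "Call:" as a command line: name --argument value ..., lists and objects as JSON in quotes. send_rows: Moves the arm, as the interface text tells. Its arguments: {"type":"object","properties":{"moves":{"type":"string"}},"required":["moves"]}

```bash
ls; mkdir -p pics; cat > h.py <<'E'
from rig import *
import numpy as np, cv2
def w2(pic,px,depth=None,pose=None):
    "pixel (row,col) -> world"
    r,c=px; 
    if depth is None:
        r0,c0=int(round(r)),int(round(c)); p=pic["z_map"][max(r0-1,0):r0+2,max(c0-1,0):c0+2]; p=p[p>0]
        depth=np.median(p) if p.size else np.nan
    K=np.array(pic["mtx"]); v=np.linalg.inv(K)@[c,r,1]*depth
    v=np.array([v[0],-v[1],-v[2]])
    if pose is not None:
        T=np.array(pic["tool_from_camera"]); v=T[:3,:3]@v+T[:3,3]
        return np.array(pose["tcp_rot"])@v+np.array(pose["position"])
    return np.array(pic["rotation"])@v+np.array(pic["origin"])
def cloud(pic,mask,pose=None):
    K=np.array(pic["mtx"]); m=mask&(pic["z_map"]>0); r,c=np.nonzero(m); d=pic["z_map"][m]
    v=(np.linalg.inv(K)@np.array([c,r,np.ones_like(r)])*d); v[1:]*=-1
    if pose is not None:
        T=np.array(pic["tool_from_camera"]); v=T[:3,:3]@v+T[:3,3:]
        return (np.array(pose["tcp_rot"])@v).T+np.array(pose["position"])
    return (np.array(pic["rotation"])@v).T+np.array(pic["origin"])
E
python3 - <<'E'
from h import *
np.set_printoptions(precision=4,suppress=True)
s=read_state(); print(s)
for n in("scene","top"):
    p=capture(n); cv2.imwrite(f"pics/{n}0.png",p["image"]); print(n,p["origin"],p["rotation"],p["mtx"])
    for k in ["pink_case_center","white_case_center","press","nest","jaw_hinge","handle_mid","tab_top","primer","pad"]:
        print(k,[(np.round(q["pixel"],1),round(q["p"],2),w2(p,q["pixel"])) for q in mark_of(p,k)[:3]])
E
```

```text
pics
{'time_s': 0.0, 'joint_positions': array([-76.1733,  30.2784,  82.1544,   0.0019,  67.6883, -10.2259]), 'qvel': array([ 0.0009, -0.0194,  0.0532,  0.0251, -0.0521,  0.0488]), 'tau': array([  0.0008, -44.004 , -17.6591,   0.0635,   0.0583,  -0.0001]), 'position': array([ 0.2546, -0.57  ,  0.2009]), 'tcp_rot': array([[ 0.4076, -0.0005,  0.9132],
       [-0.9132,  0.0021,  0.4076],
       [-0.0021, -1.    ,  0.0004]]), 'force': array([ 0.1038,  0.7888, -0.0505]), 'moment': array([0.0169, 0.0363, 0.0327]), 'opening': 1.0010779124604203}
scene [ 1.1511 -0.6937  1.058 ] [[ 0.7472 -0.4634  0.4764]
 [ 0.6645  0.5085 -0.5476]
 [ 0.0115  0.7258  0.6878]] [[517.9693   0.     317.6407]
 [  0.     517.9693 247.2705]
 [  0.       0.       1.    ]]
pink_case_center [(array([323. , 199.5]), 0.71, array([ 0.3966, -0.2745,  0.0202])), (array([232.1, 328.6]), 0.68, array([0.4124, 0.2045, 0.02  ])), (array([313.1, 257. ]), 0.67, array([ 0.4813, -0.1563,  0.0217]))]
white_case_center [(array([374.1, 197.2]), 0.78, array([ 0.5102, -0.3729,  0.0213])), (array([210.1, 411.6]), 0.71, array([0.6505, 0.24
[... 1476 characters left out ...]
 (array([199.1, 293.7]), 0.18, array([0.6589, 0.0985, 0.2244]))]
nest [(array([237.3, 294.2]), 0.82, array([0.5807, 0.1053, 0.0307]))]
jaw_hinge [(array([198.6, 295. ]), 0.97, array([0.6602, 0.0951, 0.2248])), (array([232.3, 475.9]), 0.25, array([ 0.5939, -0.415 ,  0.091 ]))]
handle_mid [(array([191.4, 288.6]), 0.95, array([0.667 , 0.1084, 0.2855]))]
tab_top [(array([201.6, 232.8]), 0.87, array([ 0.6912,  0.295 , -0.0001])), (array([255.6, 166.4]), 0.26, array([0.5224, 0.4824, 0.026 ]))]
primer [(array([206.9, 385.2]), 0.48, array([ 0.6695, -0.1603,  0.061 ])), (array([202.5, 289. ]), 0.46, array([0.6866, 0.1231, 0.0208]))]
pad [(array([203.1, 291.6]), 0.44, array([0.6854, 0.1155, 0.0179]))]
```

View pics/scene0.png

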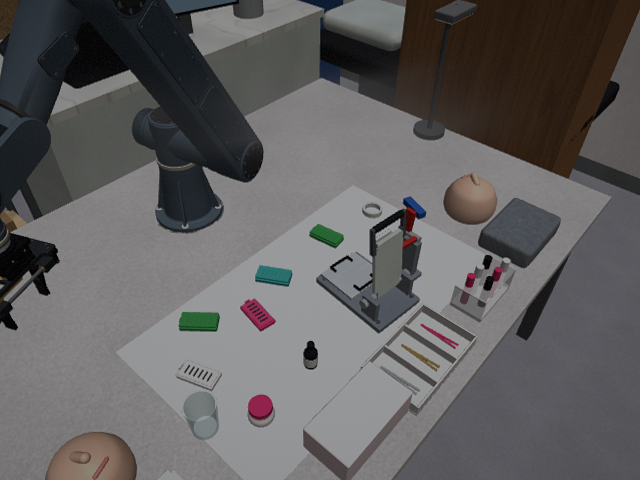

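View pics/top0.png

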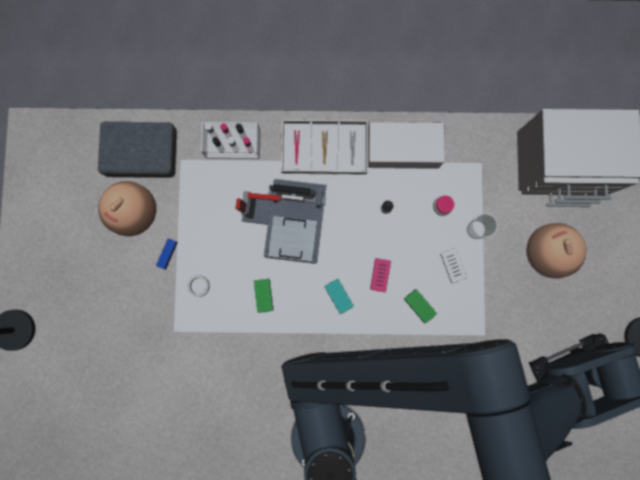

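The scene shows the pink case at scene (313,257) and top (277,381). The look-alikes in the top view are green (295,263), teal (296,339), green (306,420) and white (266,454). The pink tweezers at (147,297) and the pot cap at (205,445) are pink too, but they aren't cases. I choose (277,381) and will check it in a crop, then measure the case and the press.

```bash
python3 - <<'E'
from h import *
np.set_printoptions(precision=4,suppress=True)
def rect(P,tag):
    r=cv2.minAreaRect((P[:,:2]*1000).astype(np.float32)); 
    b=cv2.boxPoints(r); e=b[1]-b[0]; f=b[2]-b[1]
    L=e if np.hypot(*e)>np.hypot(*f) else f
    print(tag,len(P),"c",np.array(r[0]),"size",np.hypot(*e),np.hypot(*f),"long-axis yaw",np.degrees(np.arctan2(L[1],L[0])), "z",np.median(P[:,2]))
for n in("top","scene"):
    p=capture(n); hsv=cv2.cvtColor(p["image"],cv2.COLOR_BGR2HSV)
    c=(277,381) if n=="top" else (313,257)
    m=np.zeros((480,640),bool); m[c[0]-28:c[0]+28,c[1]-24:c[1]+24]=1
    pk=m&(hsv[...,0]>150)&(hsv[...,1]>80)
    pk=cv2.morphologyEx(pk.astype(np.uint8),cv2.MORPH_CLOSE,np.ones((5,5)))>0
    P=cloud(p,pk);P=P[(P[:,2]>.012)&(P[:,2]<.03)]; rect(P,n+" pink")
    for q in masks_of(p,"press")[:2]:
        P=cloud(p,q["region"]); print("press",q["p"],q["bbox"])
        for a,b in((.014,.0255),(.026,.034)):
            rect(P[(P[:,2]>a)&(P[:,2]<b)],f"{n} z{a}")
    C=cloud(p,np.ones((480,640),bool)); 
    box=(C[:,0]>.45)&(C[:,0]<.8)&(C[:,1]>0)&(C[:,1]<.3)
    rect(C[box&(C[:,2]>.014)&(C[:,2]<.025)],"all base"); rect(C[box&(C[:,2]>.026)&(C[:,2]<.034)],"all bed")
    if n=="top":
        rd=(hsv[...,0]<8)&(hsv[...,1]>150); P=cloud(p,rd); P=P[(P[:,2]>.1)&(P[:,1]>0)&(P[:,1]<.4)&(P[:,0]>.5)&(P[:,0]<.8)]
        t=P[P[:,2]>.19]; print("tab",t.mean(0),t.min(0),t.max(0)); b=P[P[:,2]<.18]; rect(b,"bar")
        cr=p["image"][150:330,230:470]; cv2.imwrite("pics/crop1.png",cv2.resize(cr,None,fx=3.2,fy=3.2,interpolation=cv2.INTER_CUBIC))
E
```

```text
top pink 468 c [ 473.046  -149.8192] size 94.54595 45.84942 long-axis yaw -10.529897 z 0.022314757683277175
press 0.66 [237.0, 176.7, 330.8, 265.7]
top z0.014 1916 c [637.41   144.4116] size 240.47382 239.02234 long-axis yaw -6.354857 z 0.019909939663557696
top z0.026 1308 c [635.4944 140.3985] size 231.79633 229.40324 long-axis yaw -7.630947 z 0.02988908857274286
all base 1941 c [623.2761 144.7549] size 363.29868 241.96953 long-axis yaw -7.845872 z 0.01968014205182511
all bed 1373 c [625.5891 141.676 ] size 361.81247 229.47252 long-axis yaw -7.8495464 z 0.02993647083367379
tab [0.6471 0.2452 0.2135] [0.6356 0.241  0.2083] [0.6571 0.2491 0.2202]
bar 118 c [678.3574 184.6702] size 11.733295 86.762146 long-axis yaw 85.07302 z 0.15764034804370808
scene pink 516 c [ 475.1449 -152.592 ] size 99.08286 46.31868 long-axis yaw -8.409193 z 0.02089525855983787
press 0.88 [313.8, 207.9, 423.5, 332.7]
scene z0.014 1705 c [639.2996 141.8092] size 240.14178 238.68051 long-axis yaw -6.1308484 z 0.019206243030655656
scene z0.026 1313 c [628.2639 142.5169] size 210.93752 220.69041 long-axis yaw 83.645256 z 0.029541837806810634
all base 1827 c [625.6122 143.0182] size 365.05377 241.49251 long-axis yaw -7.2224884 z 0.019214593276034586
all bed 1435 c [666.9442 137.3556] size 289.98245 224.3571 long-axis yaw -10.854783 z 0.029632837437735926
```

View pics/crop1.png

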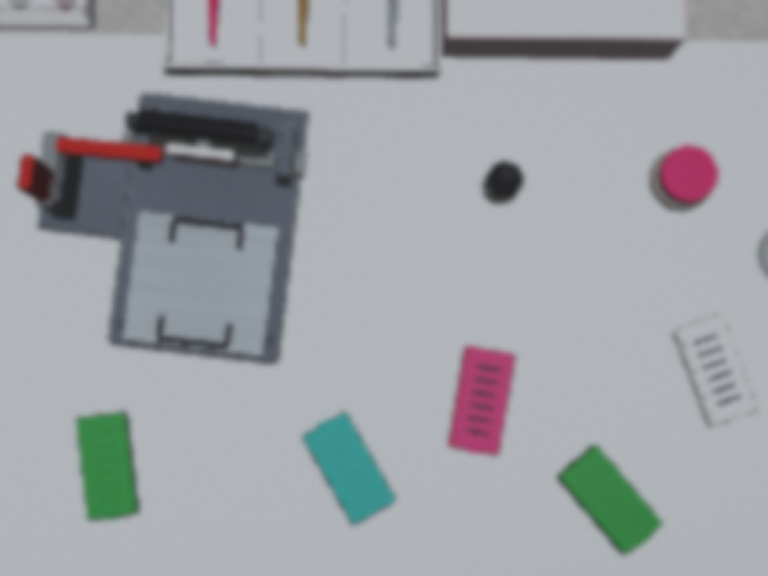

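The crop confirms that the pink-base case with lash rows is the one at top (277,381), and that the press yaw is about -6.3°. Next I move over the pink case, turned to grasp across its width.

Call:
send_rows --moves "87 0 0 0 6.7;87 0 0 0 6.7;87 0 0 0 6.7;87 0 0 0 6.7;87 0 0 0 6.7;87 -37.4 0 12.3 0;87 -37.4 0 12.3 0;87 -37.4 0 12.3 0;87 -37.4 0 12.3 0;87 -37.4 0 12.3 0;87 -37.4 0 12.3 0;87 -37.4 0 12.3 0;87 -37.4 0 12.3 0;87 -37.4 0 12.3 0;87 -37.4 0 12.3 0;87 -37.4 0 12.3 0;87 -37.4 0 12.3 0;87 0 0 0 0;87 0 0 0 0"

```text
time_s: 2.78
position: [0.4747, -0.1503, 0.202]
tcp_rot: [[-0.159, 0.0, 0.987], [-0.987, -0.0, -0.159], [0.0, -1.0, 0.0]]
force: [-0.1, -1.0, 0.6]
opening: 0.999
```

```bash
cat >> h.py <<'E'
def rect(P):
    r=cv2.minAreaRect((P[:,:2]*1000).astype(np.float32)); b=cv2.boxPoints(r); e=b[1]-b[0]; f=b[2]-b[1]
    L=e if np.hypot(*e)>np.hypot(*f) else f
    y=np.degrees(np.arctan2(L[1],L[0])); y=(y+90)%180-90
    return np.array(r[0])/1000,(np.hypot(*e),np.hypot(*f)),y
def to(s,target,yaw):
    "yaw of tool x wanted (deg) -> turn, then shift in tool axes (mm) after the turn"
    R=np.array(s["tcp_rot"]); cur=np.degrees(np.arctan2(R[1,0],R[0,0])); turn=-((yaw-cur+180)%360-180)
    c,si=np.cos(np.radians(yaw)),np.sin(np.radians(yaw)); T=np.array([[c,0,si*-1],[si,0,c],[0,-1,0]])
    d=(np.array(target)-s["position"])*1000; print("now",s["position"],"yaw",cur,"turn",turn,"dx dy dz",np.array([[c,si,0],[0,0,-1],[-si,c,0]])@d)
def pink(p,s):
    hsv=cv2.cvtColor(p["image"],cv2.COLOR_BGR2HSV); pk=((hsv[...,0]>150)&(hsv[...,1]>80)).astype(np.uint8)
    pk=cv2.morphologyEx(pk,cv2.MORPH_CLOSE,np.ones((15,15))); n,l,st,_=cv2.connectedComponentsWithStats(pk)
    i=1+np.argmax(st[1:,4]); P=cloud(p,l==i,s); zt=np.median(P[:,2]); P=P[abs(P[:,2]-zt)<.006]; return rect(P),zt
E
python3 - <<'E'
from h import *
np.set_printoptions(precision=4,suppress=True)
s=read_state(); p=capture("wrist"); cv2.imwrite("pics/w1.png",p["image"])
(c,sz,y),zt=pink(p,s); print(c,sz,y,zt,s["force"],s["time_s"],p["tool_from_camera"]); to(s,[c[0],c[1],.004],y-90)
E
```

```text
[ 0.5001 -0.1533] (np.float32(4.4588604), np.float32(123.98061)) 81.00726 0.32922606739849014 [-0.0821 -0.9642  0.5579] 2.7833 [[ 1.     -0.002  -0.0007  0.0001]
 [-0.      0.3034 -0.9529 -0.1823]
 [ 0.0021  0.9529  0.3034  0.0845]
 [ 0.      0.      0.      1.    ]]
now [ 0.4747 -0.1503  0.202 ] yaw -99.16220230754632 turn -90.16946549114004 dx dy dz [ 25.5705 197.9907   0.9506]
```

View pics/w1.png

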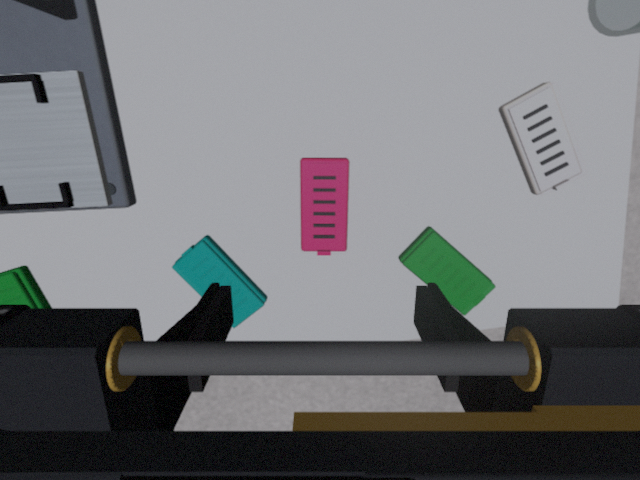

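The wrist view shows the pink case at (324,204), nearly aligned, with the fingers' paths clear. My mask picked up the gold finger parts instead, so I'll restrict it by height.

```bash
sed -i 's/^    pk=cv2.morph/    pk[300:]=0; pk=cv2.morph/' h.py; python3 - <<'E'
from h import *
np.set_printoptions(precision=4,suppress=True)
s=read_state(); p=capture("wrist")
(c,sz,y),zt=pink(p,s); print(c,sz,y,zt); to(s,[c[0],c[1],.003],y-90)
E
```

```text
[ 0.4736 -0.151 ] (np.float32(95.9066), np.float32(45.91143)) -9.565353 0.02139310024186933
now [ 0.4743 -0.1517  0.202 ] yaw -99.30368200843952 turn 0.2616713851151644 dx dy dz [ -0.5959 198.98    -0.837 ]
```

Call:
send_rows --moves "87 -0.6 35 -0.8 0.3;87 0 35 0 0;87 0 35 0 0;87 0 35 0 0;87 0 30 0 0;87 0 17 0 0;87 0 8 0 0;87 0 4 0 0;87 0 0 0 0;40 0 0 0 0;40 0 0 0 0;40 0 0 0 0;40 0 0 0 0;40 0 0 0 0;40 0 0 0 0"

```text
time_s: 4.13
position: [0.4736, -0.1515, 0.0033]
tcp_rot: [[-0.169, 0.001, 0.986], [-0.986, -0.0, -0.169], [0.0, -1.0, 0.001]]
force: [-0.1, 0.3, 0.2]
opening: 0.632
```

Call:
send_rows --moves "35 0 0 0 0;35 0 0 0 0;35 0 0 0 0;35 0 0 0 0;35 0 0 0 0;35 0 -15 0 0;35 0 -25 0 0;35 0 -30 0 0;35 0 -30 0 0;35 0 -30 0 0;35 0 -30 0 0;35 0 0 0 0"

```text
time_s: 5.13
position: [0.4768, -0.1533, 0.1681]
tcp_rot: [[-0.169, 0.01, 0.986], [-0.986, -0.006, -0.169], [0.004, -1.0, 0.011]]
force: [1.1, 0.2, 0.2]
opening: 0.4
```

```bash
python3 - <<'E'
from h import *
np.set_printoptions(precision=4,suppress=True)
s=read_state(); p=capture("wrist"); cv2.imwrite("pics/w2.png",p["image"])
try: print(pink(p,s))
except Exception as e: print(e)
print(s["opening"],s["force"],s["position"])
E
```

```text
((array([ 0.4735, -0.1507]), (np.float32(96.17301), np.float32(45.62807)), np.float32(-9.607758)), np.float64(0.02141172000467953))
0.40019078425358834 [1.1338 0.2293 0.1776] [ 0.4768 -0.1533  0.1681]
```

View pics/w2.png

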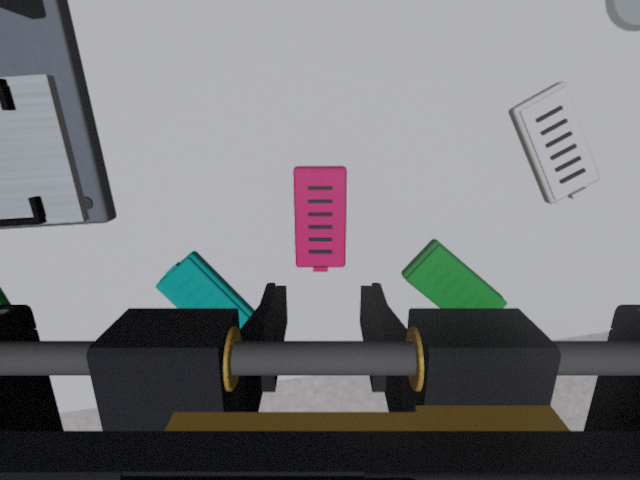

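The case was left behind: it is still at (320,217) in the wrist view and unmoved, while the fingers have shut to 35 mm. I'll retry, watching the opening before I lift.

Call:
send_rows --moves "87 0 0 0 0;87 0 0 0 0;87 0 0 0 0;87 0 0 0 0;87 0 0 0 0;87 0 0 0 0;87 0 0 0 0;87 0 0 0 0;87 0 0 0 0;87 0 0 0 0"

```text
time_s: 6.02
position: [0.4733, -0.1515, 0.1628]
tcp_rot: [[-0.169, 0.0, 0.986], [-0.986, -0.0, -0.169], [0.0, -1.0, 0.0]]
force: [0.2, 0.2, -0.1]
opening: 0.984
```

```bash
python3 - <<'E'
from h import *
np.set_printoptions(precision=4,suppress=True)
s=read_state(); p=capture("wrist"); (c,sz,y),zt=pink(p,s); print(c,y,zt,s["opening"]); to(s,[c[0],c[1],.002],y-90)
E
```

```text
[ 0.4737 -0.1508] -9.635956 0.02138004306460055 0.9837662183415471
now [ 0.4733 -0.1515  0.1628] yaw -99.74750050247916 turn -0.11154469193229488 dx dy dz [ -0.7542 160.8401   0.1935]
```

Call:
send_rows --moves "87 -0.5 40 0 0;87 0 40 0 0;87 0 40 0 0;87 0 25 0 0;87 0 10 0 0;87 0 5 0 0;87 0 0 0 0;0 0 0 0 0;0 0 0 0 0;0 0 0 0 0;0 0 0 0 0;0 0 0 0 0;0 0 0 0 0;0 0 0 0 0;0 0 0 0 0;0 0 0 0 0;0 0 0 0 0"

```text
time_s: 7.48
position: [0.4733, -0.1509, 0.0028]
tcp_rot: [[-0.169, -0.0, 0.986], [-0.986, 0.0, -0.169], [-0.0, -1.0, -0.0]]
force: [-1.0, -0.1, -0.0]
opening: 0.326
```

```bash
python3 - <<'E'
from h import *
np.set_printoptions(precision=4,suppress=True)
s=read_state(); p=capture("wrist"); cv2.imwrite("pics/w3.png",p["image"])
try: print(pink(p,s))
except Exception as e: print(e)
print(s["opening"],s["force"],s["position"],s["time_s"]); s=read_state(); print(s["opening"])
E
```

```text
((array([ 0.4981, -0.1551]), (np.float32(46.464806), np.float32(45.783485)), np.float32(-9.578964)), np.float64(0.02135003570618365))
0.32574586404615624 [-1.0219 -0.0995 -0.0435] [ 0.4733 -0.1509  0.0028] 7.4833
0.27761994637669773
```

View pics/w3.png

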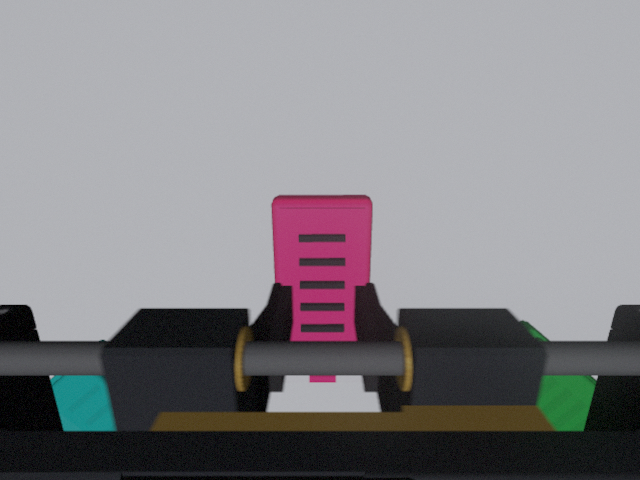

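```bash
python3 - <<'E'
from h import *
np.set_printoptions(precision=4,suppress=True)
s=read_state(); p=capture("wrist"); z=p["z_map"]; print(p["mtx"],s["opening"],s["time_s"])
for r in (282,288,295,305,320,335,350,380,395):
    print(r,[(c,w2(p,(r,c),pose=s)) for c in (272,280,288,320,365)])
E
```

```text
[[378.2549   0.     323.1341]
 [  0.     378.2549 239.0618]
 [  0.       0.       1.    ]] 0.27761994637669773 7.5333
282 [(272, array([ 0.4795, -0.1247,  0.0002])), (280, array([ 0.4877, -0.1331,  0.0214])), (288, array([ 0.4873, -0.1368,  0.0218])), (320, array([ 0.4845, -0.1516,  0.0212])), (365, array([ 0.4812, -0.1725,  0.0218]))]
288 [(272, array([ 0.4762, -0.124 ,  0.0004])), (280, array([ 0.4878, -0.1339,  0.0284])), (288, array([ 0.4859, -0.1369,  0.0255])), (320, array([ 0.4815, -0.1511,  0.0214])), (365, array([ 0.4812, -0.1719,  0.028 ]))]
295 [(272, array([ 0.4719, -0.123 , -0.0001])), (280, array([ 0.4878, -0.1347,  0.0358])), (288, array([ 0.486 , -0.1376,  0.0332])), (320, array([ 0.4781, -0.1505,  0.0217])), (365, array([ 0.4814, -0.1711,  0.0354]))]
305 [(272, array([ 0.4665, -0.122 ,  0.0008])), (280, array([ 0.4874, -0.1356,  0.0446])), (288, array([ 0.4857, -0.1384,  0.0423])), (320, array([ 0.473 , -0.1496,  0.0219])), (365, array([ 0.4817, -0.1701,  0.0449]))]
320 [(272, array([ 0.488 , -0.134 ,  0.0574])), (280, array([ 0.486 , -0.1364,  0.0547])), (288, array
[... 297 characters left out ...]
65, array([ 0.4805, -0.1678,  0.065 ]))]
350 [(272, array([ 0.5077, -0.1449,  0.1084])), (280, array([ 0.5072, -0.1467,  0.1082])), (288, array([ 0.5071, -0.1486,  0.1085])), (320, array([ 0.5058, -0.156 ,  0.1084])), (365, array([ 0.5042, -0.1664,  0.1086]))]
380 [(272, array([ 0.4787, -0.1351,  0.0806])), (280, array([ 0.4719, -0.1354,  0.0721])), (288, array([ 0.4714, -0.1382,  0.072 ])), (320, array([ 0.4301, -0.1423,  0.0211])), (365, array([ 0.4669, -0.1652,  0.0721]))]
395 [(272, array([ 0.4741, -0.1343,  0.0821])), (280, array([ 0.4078, -0.1143,  0.0004])), (288, array([ 0.4067, -0.1189,  0.0001])), (320, array([ 0.4035, -0.1375, -0.    ])), (365, array([ 0.399 , -0.1637,  0.    ]))]
```

The fingertips seem to end at about case-top height, not at the stated TCP. I'll raise the tool and measure where they really end.

Call:
send_rows --moves "40 0 -20 0 0;40 0 -40 0 0;40 0 -40 0 0;40 0 0 0 0;40 0 0 0 0;40 0 0 0 0;40 0 0 0 0"

```text
time_s: 8.17
position: [0.4723, -0.1504, 0.1017]
tcp_rot: [[-0.169, -0.003, 0.986], [-0.986, 0.002, -0.169], [-0.001, -1.0, -0.003]]
force: [-0.4, -0.5, 0.5]
opening: 0.452
```

```bash
python3 - <<'E'
from h import *
np.set_printoptions(precision=4,suppress=True)
s=read_state(); p=capture("wrist"); print(s["opening"],s["position"],pink(p,s)); z=p["z_map"].copy()
i=dict(s); i["tcp_rot"]=np.eye(3); i["position"]=np.zeros(3)
m=np.zeros((480,640),bool); m[270:400,150:490]=1
P=cloud(p,m,i)*1000; P=P[P[:,1]<15]
print(len(P)); 
for a in range(-60,20,4):
    q=P[(P[:,1]>=a)&(P[:,1]<a+4)]; 
    if len(q): print(a,len(q),"x",q[:,0].min(),q[:,0].max(),"gap",abs(q[:,0]).min(),"z",q[:,2].min(),q[:,2].max())
cv2.imwrite("pics/w4.png",p["image"][240:420,170:470])
E
```

```text
0.4516910627082004 [ 0.4723 -0.1504  0.1017] ((array([ 0.4734, -0.1506]), (np.float32(96.00752), np.float32(45.552536)), np.float32(-9.537033)), np.float64(0.021394047299006083))
26045
-60 420 x -32.09264834978349 32.84912124769842 gap 19.322308402809217 z 4.433673703844413 12.163891945805528
-56 317 x -31.14552519373222 31.683287556474372 gap 19.537113387435294 z 6.820690284939896 12.09012507345121
-52 318 x -30.483407880596825 31.370756976409023 gap 19.909002396949248 z -1.3388799630911496 12.211497649371239
-48 407 x -30.01586323750196 30.556430811935613 gap 19.40205630284846 z -3.73511601408498 12.068053774088247
-44 331 x -28.7740795854998 29.591404487432605 gap 19.183870050883595 z -6.040056318987686 12.19009980184467
-40 289 x -28.320985919295957 29.147051435635618 gap 19.23959691345287 z -7.84537711394391 12.094638750968931
-36 272 x -28.533933936424624 29.173712380836584 gap 19.233247571435893 z -9.471953185395469 12.484631002896887
-32 250 x -28.30012028811426 29.072604330606207 gap 19.264197854456857 z -9.318001175892793 12.13452089460837
-28 245 x -28.142458137823752 28.988827777205074 gap 19.224265350819216 z -8.86956851270526 12.086810576920556
-24 211 x -28.35988460038308 29.14287867443172 gap 19.247165725241832 z -8.670050141701246 11.970587304949834
-20 15 x -26.544218173664124 28.280347379743773 gap 19.574795858832942 z -3.185769123833282 11.222678120807462
```

The fingers really end about 19.5 mm behind the stated TCP: their depth points stop at tool y of about -20 mm, and they closed over the case without moving it. I'll take the real fingertip as TCP − 19.5 mm, go that much lower, and watch the force.

Call:
send_rows --moves "87 0 0 0 0;87 0 0 0 0;87 0 0 0 0;87 0 0 0 0;87 0 0 0 0;87 0 0 0 0;87 0 0 0 0;87 0 30 0 0;87 0 40 0 0;87 0 25 0 0;87 0 10 0 0;87 0 5 0 0;87 0 4 0 0;87 0 2 0 0;87 0 0 0 0"

```text
time_s: 9.47
position: [0.4742, -0.1514, -0.0124]
tcp_rot: [[-0.169, 0.002, 0.986], [-0.986, -0.001, -0.169], [0.001, -1.0, 0.002]]
force: [0.6, -0.7, -0.0]
opening: 0.997
```

Call:
send_rows --moves "87 0 2 0 0;0 0 1 0 0;0 0 0 0 0;0 0 0 0 0;0 0 0 0 0;0 0 0 0 0;0 0 0 0 0;0 0 0 0 0;0 0 0 0 0;0 0 0 0 0;0 0 0 0 0;0 0 0 0 0"

```text
time_s: 10.47
position: [0.4734, -0.151, -0.0161]
tcp_rot: [[-0.169, 0.0, 0.986], [-0.986, 0.0, -0.169], [-0.0, -1.0, 0.0]]
force: [0.2, -0.8, 0.3]
opening: 0.553
```

Gripped: the opening reads 48 mm. I lift and turn the tool half round (j6 82° → about -100°) so that the camera side stays clear of the jaw.

Call:
send_rows --moves "0 0 -10 0 0;0 0 -25 0 0;0 0 -35 0 0;0 0 -35 0 0;0 0 -5 0 -5;0 0 0 0 -7;0 0 0 0 -7;0 0 0 0 -7;0 0 0 0 -7;0 0 0 0 -7;0 0 0 0 -7;0 0 0 0 -7;0 0 0 0 -7;0 0 0 0 -7;0 0 0 0 -7;0 0 0 0 -7;0 0 0 0 -7;0 0 0 0 -7;0 0 0 0 -7"

```text
time_s: 12.05
position: [0.4731, -0.1508, 0.0944]
tcp_rot: [[0.998, -0.0, -0.063], [0.063, 0.0, 0.998], [-0.0, -1.0, 0.0]]
force: [-0.2, 0.6, -1.3]
opening: 0.55
```

Call:
send_rows --moves "0 0 0 0 -7;0 0 0 0 -7;0 0 0 0 -7;0 0 0 0 -7;0 0 0 0 -7;0 0 0 0 -7;0 0 0 0 -7;0 0 0 0 -7;0 0 0 0 -7;0 0 0 0 -7;0 0 0 0 -7;0 0 0 0 -3;0 0 0 0 0"

```text
time_s: 13.13
position: [0.4732, -0.1509, 0.0943]
tcp_rot: [[0.117, 0.0, -0.993], [0.993, -0.0, 0.117], [-0.0, -1.0, -0.0]]
force: [-0.3, 0.1, -0.2]
opening: 0.553
```

```bash
python3 - <<'E'
from h import *
np.set_printoptions(precision=4,suppress=True)
s=read_state(); print(s["opening"],s["joint_positions"],s["time_s"],s["force"]); to(s,[.579,.1098,.095],83.7)
E
```

```text
0.553233769823352 [ -30.596    30.1983  106.0692   -0.0009   43.7309 -113.8951] 13.1333 [-0.2695  0.1051 -0.1993]
now [ 0.4732 -0.1509  0.0943] yaw 83.29975149505975 turn -0.40024850494023667 dx dy dz [270.6923  -0.6689 -76.558 ]
```

Call:
send_rows --moves "0 20 -7 2 -0.4;0 34 -7 4 0;0 36 -7 5 0;0 36 -7 5 0;0 36 -7 5 0;0 36 -7 5 0;0 36 -7 5 0;0 27 -7 2 0;0 10 0 0 0;0 0 0 0 0;0 0 0 0 0"

```text
time_s: 14.05
position: [0.4704, 0.1218, 0.1498]
tcp_rot: [[0.11, -0.0, -0.994], [0.994, -0.001, 0.11], [-0.001, -1.0, 0.0]]
force: [0.3, 0.6, -0.9]
opening: 0.549
```

```bash
python3 - <<'E'
from h import *
np.set_printoptions(precision=4,suppress=True)
s=read_state(); p=capture("wrist"); cv2.imwrite("pics/w5.png",p["image"]); print(s["position"],s["opening"])
for k in ["nest","press","tab_top"]:
    print(k,[(np.round(q["pixel"],1),round(q["p"],2),w2(p,q["pixel"],pose=s)) for q in mark_of(p,k)[:2]])
C=cloud(p,np.ones((480,640),bool),s); C=C[(C[:,1]>0)&(C[:,1]<.32)&(C[:,0]>.45)&(C[:,0]<.8)]
print("base",rect(C[(C[:,2]>.014)&(C[:,2]<.024)]),"bed",rect(C[(C[:,2]>.027)&(C[:,2]<.0325)]))
E
```

```text
[0.4704 0.1218 0.1498] 0.5486153449914589
nest []
press []
tab_top []
base (array([0.5665, 0.1125]), (np.float32(223.6523), np.float32(233.00476)), np.float32(0.008964539)) bed (array([0.579 , 0.1124]), (np.float32(120.671906), np.float32(129.46252)), np.float32(83.71687))
```

View pics/w5.png

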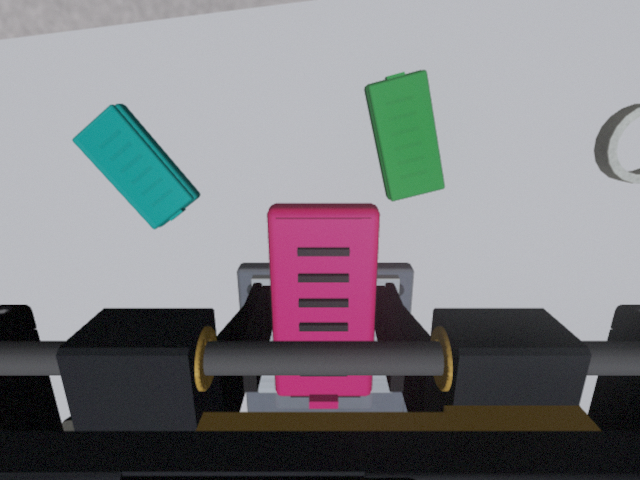

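The wrist image shows the held pink case, lengthwise and straight (270–378 px wide), with the green and teal decoys. In this orientation the camera looks back toward the robot, so the nest is hidden. I'll fit the black guides from the opening top and scene pictures instead.

```bash
python3 - <<'E'
from h import *
np.set_printoptions(precision=4,suppress=True)
org=np.array([.6337,.1037]); th=np.radians(-6.3); X=np.array([np.cos(th),np.sin(th)]); Y=np.array([-X[1],X[0]])
for n in("top","scene"):
    p=capture(n); im=cv2.imread(f"pics/{n}0.png"); g=im.max(2).astype(int)
    K=np.array(p["mtx"]); r,c=np.mgrid[0:480,0:640]; v=np.linalg.inv(K)@np.array([c.ravel(),r.ravel(),np.ones(r.size)]); v[1:]*=-1
    d=np.array(p["rotation"])@v; o=np.array(p["origin"]); 
    W=(o[:,None]+d*((.037-o[2])/d[2]))[:2].T; L=np.c_[(W-org)@X,(W-org)@Y]*1000
    m=(abs(L[:,0]+55)<68)&(abs(L[:,1])<42)
    w=np.clip(110-g.ravel(),0,None)*m
    w=w*(g.ravel()<75) if n=="scene" else w
    for nm,sel in(("rear",L[:,0]>-30),("front",L[:,0]<-80)):
        a=sel&(w>25); 
        if a.sum(): print(n,nm,a.sum(),"x",np.percentile(L[a,0],[2,50,98]),"y",np.percentile(L[a,1],[2,50,98]))
    # bright bed edges
    b=(abs(L[:,0]+55)<90)&(abs(L[:,1])<75)&(g.ravel()>130); print("bright",np.percentile(L[b],[1,99],axis=0))
    # slope of rear guide
    a=(w>25)&(L[:,0]<-95); print("front slope",np.polyfit(L[a,1],L[a,0],1))
    vis=np.zeros((480,640),np.uint8); vis.ravel()[w>25]=255
    crop=np.hstack([im[200:280,260:340],cv2.cvtColor(vis,cv2.COLOR_GRAY2BGR)[200:280,260:340]]) if n=="top" else np.hstack([im[235:325,310:420],cv2.cvtColor(vis,cv2.COLOR_GRAY2BGR)[235:325,310:420]])
    cv2.imwrite(f"pics/g_{n}.png",cv2.resize(crop,(800,400),interpolation=cv2.INTER_NEAREST))
a,b=[cv2.imread(f"pics/g_{n}.png") for n in("top","scene")]; cv2.imwrite("pics/g.png",cv2.resize(np.vstack([a,b]),(600,600)))
E
```

```text
top rear 29 x [-2.3534  0.3769  2.4233] y [-27.0492   5.7629  29.4065]
top front 16 x [-114.1401 -113.1206 -110.6481] y [-25.4569   9.182   30.0313]
bright [[-143.8158  -66.8973]
 [   0.0188   66.9747]]
front slope [   0.016  -112.9134]
scene rear 96 x [-17.9269  -0.4472  10.78  ] y [-35.309    1.6398  38.9777]
scene front 85 x [-112.4021 -106.1223  -88.7948] y [-35.1556  -0.0797  34.8521]
bright [[-143.709   -70.2271]
 [   4.8535   72.8379]]
front slope [  -0.0045 -106.3219]
```

View pics/g.png

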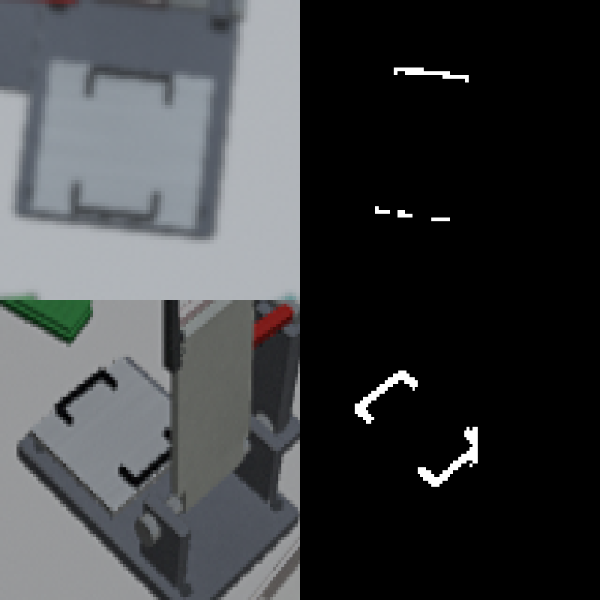

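The mask follows both guides cleanly. The nest comes out at about (0.5786, 0.1108) with yaw -6.3°. Next I move above it and descend.

Call:
send_rows --moves "0 0.5 0 -18 0;0 0.5 0 -30 0;0 0 0 -35 0;0 0 0 -20 0;0 0 0 -6 0;0 0 0 0 0;0 0 25 0 0;0 0 35 0 0;0 0 30 0 0;0 0 18 0 0;0 0 10 0 0;0 0 5 0 0;0 0 3 0 0;0 0 0 0 0;0 0 0 0 0"

```text
time_s: 15.6
position: [0.5799, 0.111, 0.025]
tcp_rot: [[0.111, 0.002, -0.994], [0.994, 0.0, 0.111], [0.0, -1.0, -0.002]]
force: [-0.3, 0.2, -1.2]
opening: 0.547
```

```bash
python3 - <<'E'
from h import *
np.set_printoptions(precision=4,suppress=True)
s=read_state(); print(s["opening"],s["force"],s["time_s"]); to(s,[.5786,.1108,.0139],83.7)
p=capture("wrist"); pk=cv2.cvtColor(p["image"],cv2.COLOR_BGR2HSV); m=(pk[...,0]>150)&(pk[...,1]>80)
P=cloud(p,m,s); zt=np.median(P[:,2]); P=P[abs(P[:,2]-zt)<.004]; print("held case",rect(P),zt)
p=capture("top"); cv2.imwrite("pics/top1.png",cv2.resize(p["image"][170:290,220:380],None,fx=5,fy=5,interpolation=cv2.INTER_CUBIC))
E
```

```text
0.5469322341534124 [-0.2836  0.1762 -1.2348] 15.6
now [0.5799 0.111  0.025 ] yaw 83.65529885557821 turn -0.044701144421793515 dx dy dz [-0.3133 11.1253  1.2643]
held case (array([0.5796, 0.1111]), (np.float32(94.115486), np.float32(64.404396)), np.float32(-6.2871246)) 0.06268572115734779
```

Call:
send_rows --moves "0 0 3 0.8 0;0 0 3 0 0;0 0 2 0 0;0 0 1.5 0 0;0 0 0 0 0;0 0 0 0 0"

```text
time_s: 16.2
position: [0.5783, 0.111, 0.0142]
tcp_rot: [[0.11, -0.0, -0.994], [0.994, -0.0, 0.11], [-0.0, -1.0, 0.0]]
force: [0.4, -0.0, -0.9]
opening: 0.548
```

Call:
send_rows --moves "0 0 0.4 0 0;0 0 0 0 0;87 0 0 0 0;87 0 0 0 0;87 0 0 0 0;87 0 0 0 0;87 0 0 0 0;87 0 0 0 0;87 0 0 0 0;87 0 0 0 0;87 0 -10 0 0;87 0 -25 0 0;87 0 -35 0 0;87 0 -35 0 0;87 0 -35 0 0;87 0 0 0 0"

```text
time_s: 17.53
position: [0.5835, 0.1112, 0.162]
tcp_rot: [[0.11, 0.015, -0.994], [0.994, 0.0, 0.11], [0.002, -1.0, -0.015]]
force: [1.7, -0.1, 0.1]
opening: 0.999
```

```bash
python3 - <<'E'
from h import *
np.set_printoptions(precision=4,suppress=True)
s=read_state(); print(s["opening"],s["force"],s["time_s"],s["position"],s["joint_positions"])
p=capture("wrist"); pk=cv2.cvtColor(p["image"],cv2.COLOR_BGR2HSV); m=(pk[...,0]>150)&(pk[...,1]>80)
P=cloud(p,m,s); P=P[P[:,2]<.08]; zt=np.median(P[:,2]); P=P[abs(P[:,2]-zt)<.004]; print("case",rect(P),zt)
cv2.imwrite("pics/w6.png",p["image"])
p=capture("scene"); cr=p["image"][170:340,290:450]; cv2.imwrite("pics/s6.png",cv2.resize(cr,None,fx=3.5,fy=3.5,interpolation=cv2.INTER_CUBIC))
hsv=cv2.cvtColor(p["image"],cv2.COLOR_BGR2HSV); m=(hsv[...,0]>150)&(hsv[...,1]>80); m[:230]=0; m[310:]=0; m[:,:320]=0; m[:,400:]=0
P=cloud(p,m); P=P[P[:,2]>.03]; print("scene case",len(P),P.mean(0),P.max(0))
rd=(hsv[...,0]<8)&(hsv[...,1]>150); P=cloud(p,rd); P=P[(P[:,2]>.1)&(P[:,1]>.05)&(P[:,1]<.4)&(P[:,0]>.5)&(P[:,0]<.8)]; t=P[P[:,2]>.185]; print("tab",len(t),t.mean(0),np.percentile(t,[2,98],axis=0))
E
```

```text
0.9989223003056528 [ 1.7287 -0.0903  0.0712] 17.5333 [0.5835 0.1112 0.162 ] [  0.0198  30.2162  89.6839   0.0024  59.2348 -83.6513]
case (array([0.5798, 0.1109]), (np.float32(96.15028), np.float32(45.60009)), np.float32(-6.1838303)) 0.05154503997381431
scene case 515 [0.5842 0.102  0.0492] [0.6366 0.1378 0.2552]
tab 101 [0.6483 0.2314 0.2053] [[0.5752 0.0597 0.1864]
 [0.6648 0.2512 0.2784]]
```

View pics/s6.png

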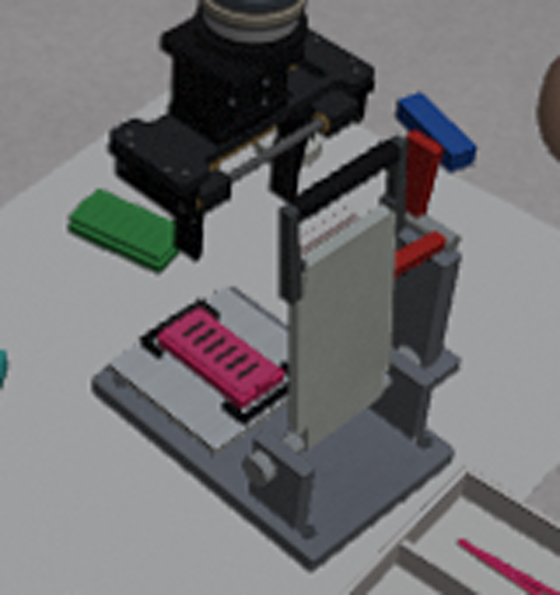

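The scene crop shows the case flat between the guides, at crop (220,355), with the gripper clear above it. The depth fit gives its centre at (0.5798, 0.1109), top 51.5 mm and yaw -6.2°, so placing went well. For the catch I rise, turn 90° so that tool z points to press +y, shut the fingers and go inward of the tab.

Call:
send_rows --moves "0 0 -30 0 7;0 0 -35 0 7;0 0 -23 0 7;0 0 0 0 7;0 0 0 0 7;0 0 0 0 7;0 0 0 0 7;0 0 0 0 7;0 0 0 0 7;0 0 0 0 7;0 0 0 0 7;0 0 0 0 7;0 0 0 0 6;0 18 0 35 0;0 18 0 35 0;0 14 0 25 0;0 5 0 9.5 0;0 0 0 0 0;0 0 0 0 0"

```text
time_s: 19.22
position: [0.6431, 0.2084, 0.24]
tcp_rot: [[0.994, -0.004, 0.11], [-0.11, -0.002, 0.994], [-0.004, -1.0, -0.002]]
force: [-0.9, -0.3, -0.9]
opening: 0.004
```

```bash
python3 - <<'E'
from h import *
np.set_printoptions(precision=4,suppress=True)
s=read_state(); print(s["opening"],s["force"],s["time_s"],s["joint_positions"]); to(s,[.6448,.2087,.1705],-6.3)
p=capture("wrist"); cv2.imwrite("pics/w7.png",p["image"])
h=cv2.cvtColor(p["image"],cv2.COLOR_BGR2HSV); C=cloud(p,((h[...,0]<8)|(h[...,0]>172))&(h[...,1]>150),s)
X=np.array([.994,-.1097]);Y=np.array([.1097,.994]); L=np.c_[(C[:,:2]-[.6333,.1048])@X,(C[:,:2]-[.6333,.1048])@Y,C[:,2]]*1000
L=L[(abs(L[:,0])<70)&(L[:,1]>20)&(L[:,1]<220)&(L[:,2]>110)&(L[:,2]<240)]
for a in range(140,235,10):
    q=L[(L[:,2]>=a)&(L[:,2]<a+10)]
    if len(q): print(a,len(q),np.percentile(q,[3,97],axis=0)[:,:2])
E
```

```text
0.00382318990788148 [-0.9498 -0.3243 -0.8754] 19.2167 [ 8.5274 32.4225 71.3981 -0.052  76.4351 14.835 ]
now [0.6431 0.2084 0.24  ] yaw -6.295526139180481 turn 0.004473860819530273 dx dy dz [ 1.6352 69.5159  0.5032]
140 14 [[ 30.5319  95.531 ]
 [ 33.2061 128.3942]]
150 1744 [[ 30.8224  56.5679]
 [ 43.1952 128.5587]]
160 190 [[31.7226 48.8568]
 [43.2042 63.8596]]
200 45 [[-14.3174 142.0519]
 [ 13.048  149.315 ]]
210 902 [[-13.0098 138.8448]
 [ 13.4586 148.8102]]
```

The tab top is at local y 139–149 and z 213, so the catch is on at about 0.13 rad. I descend inward of it and push it over along its arc.

Call:
send_rows --moves "0 1 35 0 0;0 0 25 0 0;0 0 9 0 0;0 0 0 0 0;0 0 0 10 0;0 0 0 10 0;0 0 -1 10 0;0 0 2 8.5 0;0 0 2 8.5 0;0 0 5 8.3 0;0 0 5 8 0;0 0 6 5 0;0 0 5.6 4.7 0;0 0 4 2 0;0 0 3.6 1.4 0;0 0 0 0 0;0 0 0 0 0"

```text
time_s: 20.68
position: [0.6537, 0.2847, 0.1402]
tcp_rot: [[0.994, -0.001, 0.111], [-0.111, 0.0, 0.994], [-0.001, -1.0, 0.0]]
force: [-0.6, -0.0, 0.8]
opening: 0.003
```

```bash
cat > red.py <<'E'
from h import *
np.set_printoptions(precision=4,suppress=True)
s=read_state(); print(s["opening"],s["force"],s["time_s"],s["position"])
X=np.array([.994,-.1097]);Y=np.array([.1097,.994])
for n in("scene","top"):
    p=capture(n); h=cv2.cvtColor(p["image"],cv2.COLOR_BGR2HSV); C=cloud(p,((h[...,0]<8)|(h[...,0]>172))&(h[...,1]>150))
    L=np.c_[(C[:,:2]-[.6333,.1048])@X,(C[:,:2]-[.6333,.1048])@Y,C[:,2]]*1000
    L=L[(abs(L[:,0])<70)&(L[:,1]>20)&(L[:,1]<240)&(L[:,2]>100)&(L[:,2]<260)]
    for a in range(100,260,15):
        q=L[(L[:,2]>=a)&(L[:,2]<a+15)]
        if len(q): print(n,a,len(q),np.percentile(q,[3,97],axis=0)[:,:2].ravel())
    if n=="scene": cv2.imwrite("pics/s%d.png"%int(s["time_s"]*100),cv2.resize(p["image"][150:340,270:470],(640,608),interpolation=cv2.INTER_CUBIC))
E
python3 red.py
```

```text
0.00303268991310125 [-0.5871 -0.0369  0.773 ] 20.6833 [0.6537 0.2847 0.1402]
scene 145 86 [-10.9315 129.6434  41.9266 195.0603]
scene 160 33 [ -3.8449 124.4014  46.1484 194.7642]
scene 175 28 [  8.3043 122.2244  45.175  184.5644]
scene 190 40 [ -4.409  118.912   44.9378 176.4982]
scene 205 27 [ 31.8225 115.3763  44.5705 128.8755]
scene 220 24 [ 33.1117 115.9914  44.7593 127.628 ]
scene 235 31 [ 32.6604 112.4083  45.3234 125.6312]
top 145 43 [-12.056  143.1203  10.5112 155.0379]
top 235 11 [ -6.7349 118.1629  40.1977 142.2767]
```

The bar now stands upright, tilted about 0.17 rad, so the catch is at about 1.4 rad. I lift clear and measure the handle bar.

Call:
send_rows --moves "0 0 -20 0 0;30 0 -35 0 0;50 0 -40 0 0;50 0 -40 0 0;50 0 -35 0 0;50 0 -10 0 0;50 0 0 0 0"

```text
time_s: 21.37
position: [0.6561, 0.2851, 0.3263]
tcp_rot: [[0.994, 0.01, 0.111], [-0.111, 0.003, 0.994], [0.009, -1.0, 0.004]]
force: [0.6, -0.3, -0.1]
opening: 0.372
```

```bash
cat >> red.py <<'E'
    g=p["image"].max(2)<75; C=cloud(p,np.ones_like(g)); k=g.ravel()[(p["z_map"]>0).ravel()] if False else None
    L=np.c_[(C[:,:2]-[.6333,.1048])@X,(C[:,:2]-[.6333,.1048])@Y,C[:,2]]*1000
    q=L[(abs(L[:,1])<35)&(L[:,0]>-20)&(L[:,0]<110)&(L[:,2]>262)&(L[:,2]<300)]
    if len(q): print("bar",n,len(q),np.percentile(q,[3,50,97],axis=0))
E
python3 red.py
```

```text
0.37193438278767593 [ 0.5573 -0.3115 -0.1402] 21.3667 [0.6561 0.2851 0.3263]
scene 145 95 [-11.3308 128.3331  41.5443 198.1547]
scene 160 32 [  6.8168 124.3778  45.3711 193.8232]
scene 175 22 [ 30.4366 121.29    44.8283 131.4221]
scene 190 27 [ 30.505  118.8169  44.9343 132.3646]
scene 205 25 [ 31.023  115.3284  44.7471 128.39  ]
scene 220 30 [ 33.9899 114.8606  45.7971 127.7965]
scene 235 24 [ 32.1726 113.6704  45.2416 125.1975]
bar scene 186 [[ 35.0227 -33.3692 277.0219]
 [ 45.6373  -0.4593 286.0659]
 [ 50.173   33.8292 290.1427]]
top 145 115 [-12.6471 143.4581  10.6555 181.3039]
top 160 20 [-12.4959 153.984    9.8983 184.0836]
top 235 9 [ 29.9457 118.8591  39.8239 122.0084]
bar top 199 [[ 31.2536 -32.5501 279.8697]
 [ 38.2964  -0.2655 287.5741]
 [ 47.8867  32.6808 292.9032]]
```

```bash
ls pics
```

```text
crop1.png
g.png
g_scene.png
g_top.png
s2068.png
s2136.png
s6.png
scene0.png
top0.png
top1.png
w1.png
w2.png
w3.png
w4.png
w5.png
w6.png
w7.png
```

Call:
send_rows --moves "50 6 0 -20 0;50 8 0 -38 0;50 8 0 -40 0;50 8 0 -40 0;50 6 0 -30 0;50 2 0 -13 0;50 0 0 0 0;50 0 0 0 0"

```text
time_s: 22.13
position: [0.6709, 0.1008, 0.3186]
tcp_rot: [[0.994, -0.004, 0.112], [-0.112, 0.001, 0.994], [-0.004, -1.0, 0.001]]
force: [0.4, -0.1, 0.2]
opening: 0.574
```

```bash
python3 - <<'E'
from h import *
np.set_printoptions(precision=4,suppress=True)
s=read_state(); print(s["opening"],s["time_s"]); to(s,[.6731,.1004,.2425],-6.3)
E
```

```text
0.5741273603893405 22.1333
now [0.6709 0.1008 0.3186] yaw -6.418771701418657 turn -0.118771701418666 dx dy dz [ 2.2309 76.0751 -0.1376]
```

Call:
send_rows --moves "50 1.5 25 0 0;50 0 30 0 0;50 0 15 0 0;50 0 6 0 0;50 0 0 0 0;0 0 0 0 0;0 0 0 0 0;0 0 0 0 0;0 0 0 0 0;0 0 0 0 0;0 0 0 0 0;0 0 0 0 0;0 0 0 0 0;0 0 0 0 0;0 0 0 0 0"

```text
time_s: 23.38
position: [0.6732, 0.1003, 0.2454]
tcp_rot: [[0.994, 0.0, 0.111], [-0.111, -0.0, 0.994], [0.0, -1.0, 0.0]]
force: [-2.8, 0.2, 5.0]
opening: 0.197
```

Gripped on the bar, with the opening at 17 mm. Now I follow the arc, first half.

Call:
send_rows --moves "0 -8 1 0 0;0 -8 1.3 0 0;0 -15.3 3 0 0;0 -15.1 4.9 0 0;0 -15.1 4.9 0 0;0 -14.2 7 0 0;0 -14.1 7.1 0 0;0 -13.1 9.1 0 0;0 -13 9.1 0 0;0 -11.6 10.9 0 0;0 -11.5 10.9 0 0;0 0 0 0 0;0 0 0 0 0"

```text
time_s: 24.47
position: [0.5347, 0.1154, 0.176]
tcp_rot: [[0.994, -0.0, 0.11], [-0.11, -0.001, 0.994], [-0.0, -1.0, -0.001]]
force: [0.5, -1.2, 7.5]
opening: 0.192
```

```bash
python3 red.py | head -4; cat > jaw.py <<'E'
from h import *
np.set_printoptions(precision=4,suppress=True)
s=read_state(); X=np.array([.994,-.1097]);Y=np.array([.1097,.994]); d=s["position"][:2]-[.6333,.1048]
print("t",s["time_s"],"tcp local",np.array([d@X,d@Y,s["position"][2]])*1000,"F",s["force"],"op",s["opening"]*87)
x=(d@X)*1000; z=s["position"][2]*1000+37.5; print("phi",np.arctan2(z-66,60-x),"r",np.hypot(z-66,60-x))
p=capture("wrist"); cv2.imwrite("pics/w%d.png"%int(s["time_s"]*100),p["image"])
E
python3 jaw.py
```

```text
0.1918865942169221 [ 0.4765 -1.2     7.4554] 24.4667 [0.5347 0.1154 0.176 ]
scene 145 98 [-11.1683 128.1465  42.9498 196.3929]
scene 160 27 [  6.5819 124.9087  44.7209 197.0418]
scene 175 27 [ 33.6532 120.4827  45.8534 131.777 ]
t 24.5667 tcp local [-98.5651  -0.2491 176.6203] F [-0.6086 -1.5732  7.2186] op 17.088476910635386
phi 0.7513543145156797 r 216.98502424935495
```

Call:
send_rows --moves "0 -9.8 12.5 0 0;0 -9.8 12.5 0 0;0 -7.9 13.8 0 0;0 -7.8 13.8 0 0;0 -5.7 14.7 0 0;0 -5.7 14.7 0 0;0 -3.5 15.5 0 0;0 -3.5 15.5 0 0;0 -1.3 12 0 0;0 -0.6 8 0 0;0 -0.4 6 0 0;0 0 0 0 0;0 0 0 0 0"

```text
time_s: 25.7
position: [0.4789, 0.1215, 0.037]
tcp_rot: [[0.994, -0.002, 0.11], [-0.11, -0.001, 0.994], [-0.002, -1.0, -0.001]]
force: [-1.1, -2.8, 10.0]
opening: 0.195
```

```bash
python3 jaw.py; python3 red.py | head -4; python3 - <<'E'
from h import *
s=read_state(); np.set_printoptions(precision=1,suppress=True)
X=np.array([.994,-.1097]);Y=np.array([.1097,.994])
p=capture("scene"); cv2.imwrite("pics/sA.png",cv2.resize(p["image"][170:340,270:450],(640,604),interpolation=cv2.INTER_CUBIC))
C=cloud(p,np.ones((480,640),bool)); L=np.c_[(C[:,:2]-[.6333,.1048])@X,(C[:,:2]-[.6333,.1048])@Y,C[:,2]]*1000
for a in range(-150,60,30):
    q=L[(L[:,0]>a)&(L[:,0]<a+30)&(abs(L[:,1])<40)&(L[:,2]<100)]
    if len(q): print(a,len(q),np.percentile(q[:,2],[5,50,95]))
E
```

```text
t 25.7 tcp local [-155.2901   -0.3137   36.9731] F [-1.109  -2.7698  9.9713] op 16.956175620237783
phi 0.03933649541340631 r 215.45678731247187
0.1953606209974205 [-1.5416 -3.1282  8.0837] 25.75 [0.479  0.1215 0.0371]
scene 130 1 [-66.5403  24.0765 -66.5403  24.0765]
scene 145 101 [-12.0919 126.2754  43.4475 199.169 ]
scene 160 22 [  0.5229 124.3867  45.039  193.2296]
-150 140 [-1.5 72.3 93.8]
-120 154 [28.1 76.3 80.6]
-90 281 [28.2 76.8 80.6]
-60 288 [27.7 76.7 80.9]
-30 292 [30.2 76.8 80.6]
0 314 [19.4 76.9 80.6]
30 377 [17.2 76.4 80.7]
```

View pics/sA.png

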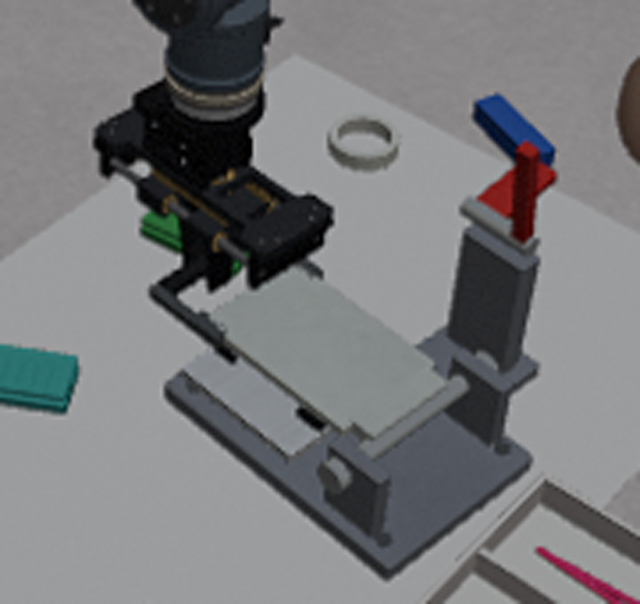

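The picture shows the jaw almost level, the catch over, and the gripper on the bar at (195,265). I press on in small steps, watching the force.

Call:
send_rows --moves "0 0 2 0 0;0 0 2 0 0;0 0 0 0 0;0 0 0 0 0"

```text
time_s: 26.23
position: [0.4789, 0.1215, 0.0337]
tcp_rot: [[0.994, -0.002, 0.11], [-0.11, -0.001, 0.994], [-0.002, -1.0, -0.001]]
force: [-2.4, -2.4, 12.6]
opening: 0.196
```

Call:
send_rows --moves "0 0 1.5 0 0;0 0 1.5 0 0;0 0 0 0 0;0 0 0 0 0"

```text
time_s: 26.57
position: [0.4789, 0.1215, 0.0311]
tcp_rot: [[0.994, -0.002, 0.11], [-0.11, -0.001, 0.994], [-0.002, -1.0, -0.001]]
force: [-3.0, -2.9, 16.1]
opening: 0.196
```

```bash
python3 jaw.py
```

```text
t 26.5667 tcp local [-155.3214   -0.2953   31.0804] F [-2.9721 -2.8825 16.0997] op 17.030380279110023
phi 0.011983486793461685 r 215.3368601418779
```

```bash
cat > fit.py <<'E'
from h import *
np.set_printoptions(precision=4,suppress=True)
X=np.array([.994,-.1097]);Y=np.array([.1097,.994])
for n in("scene","top"):
    p=capture(n); C=cloud(p,np.ones((480,640),bool)); L=np.c_[(C[:,:2]-[.6333,.1048])@X,(C[:,:2]-[.6333,.1048])@Y,C[:,2]]*1000
    q=L[(L[:,0]>-95)&(L[:,0]<40)&(abs(L[:,1])<30)&(L[:,2]>60)&(L[:,2]<90)]
    if len(q)<50: print(n,len(q)); continue
    for _ in range(3):
        k=np.polyfit(q[:,0],q[:,2],1); r=q[:,2]-np.polyval(k,q[:,0]); q=q[abs(r)<2.5]
    print(n,len(q),"slope",k[0],"jaw~",1.45+k[0],"z at hinge",np.polyval(k,60))
s=read_state(); print(s["time_s"],s["force"])
E
python3 fit.py
```

```text
scene 635 slope 0.030151138193649975 jaw~ 1.4801511381936499 z at hinge 77.69412171688244
top 345 slope 0.03373812124657277 jaw~ 1.4837381212465728 z at hinge 78.95040262573565
26.7167 [-3.1802 -3.3982 15.5768]
```

Plate slope from both cameras and the kinematics put the jaw at about 1.48, with about 16 N at the handle. I let it settle, check once more and hand in.

Call:
send_rows --moves "0 0 0.3 0 0;0 0 0 0 0;0 0 0 0 0;0 0 0 0 0;0 0 0 0 0;0 0 0 0 0;0 0 0 0 0;0 0 0 0 0"

```text
time_s: 27.38
position: [0.4789, 0.1215, 0.0309]
tcp_rot: [[0.994, -0.002, 0.11], [-0.11, -0.001, 0.994], [-0.002, -1.0, -0.001]]
force: [-2.5, -2.7, 16.1]
opening: 0.197
```

```bash
python3 fit.py; python3 red.py|head -9; python3 -c "
from rig import *
print(read_state()['force'],read_state()['qvel']); print(hand_in())"
```

```text
scene 622 slope 0.03080217325204754 jaw~ 1.4808021732520475 z at hinge 77.56195441867796
top 341 slope 0.03212111413347569 jaw~ 1.4821211141334756 z at hinge 78.64795107633246
27.4833 [-3.0068 -3.1272 15.8841]
0.1962103140623548 [-3.0068 -3.1272 15.8841] 27.4833 [0.4789 0.1216 0.0309]
scene 145 95 [-11.0156 128.9799  42.9551 196.1483]
scene 160 32 [  2.9197 123.1373  44.9288 194.8955]
scene 175 24 [ 31.6529 121.1233  43.8696 131.0289]
scene 190 26 [ 31.5841 119.6513  45.0892 129.012 ]
scene 205 27 [ 30.5794 116.6997  45.0347 127.9581]
scene 220 28 [ 32.3057 114.9608  45.0161 127.1534]
scene 235 24 [ 30.8358 114.2052  44.4418 125.1924]
top 145 138 [-12.2957 144.0257  10.591  195.7116]
[-2.24480069 -2.26856827 16.69187296] [-0.00504898  0.04347371 -0.03029153  0.02083909  0.04097082  0.03477467]
the job is handed in; nothing more can be done
None
```

I laid the pink case in the nest and let go of it, flipped the catch over, and pulled the handle down. I handed in still gripping it, at about 27.5 s of the 61 s; the hand-in gives no verdict.

**Last checks**
- **Case:** after release its centre measured about 1 mm from my nest estimate, flat and within 0.2° of the press. I did not measure it again once the jaw was down over it.
- **Catch:** it stands at about 1.4 rad and has not moved since I flipped it.
- **Jaw:** both cameras and the arm's own position put it at about 1.48 rad. The upward force on the handle is about 16 N and steady; it rose from about 10 N as the pad compressed. Pad force on the case can't be read directly, so that part is inferred.
- **Other things on the table:** I did not measure them again at the end, but I planned the moves to stay clear of them and felt no contact.

**What disagreed:** the fingers end about 19.5 mm short of the stated TCP. The first two grasps therefore closed above the case, without moving it. I measured the offset in the wrist depth picture and allowed for it in every move after that.

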